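# Close the gear cover under the stop and reset

## Task

Make the bench buffing machine ready to run again: first push the red mushroom stop on the yellow box down until it latches and stays down by itself. With the stop latched, press the machine's open green gear cover shut, past the stiff spring catch until it is fully home, and go on pressing it down with about 20 N for a full second to bed its seal, by feel, never ramming it. Then twist the mushroom clockwise so that it pops back up, leaving the cover shut and the things around undisturbed.

Things in the scene. Friction and masses are not known exactly. Their poses are not given: they have to be found in the camera images.
- machine: fixed bench buffing head; origin under the centre of its green open-topped gear case, 170 long (x) x 130 wide (y) x 95 high; x points from its front (robot side) to the hinge at the rear. A grey motor (top at 100) lies behind, centred at x = 142; a buffing wheel, 100 diameter (top at 105), stands off the -y side at y = -82 to -102
- cover_panel: the green cover plate, 172 x 134 x 6 thick, with a black finger tab 60 wide reaching to 184 from the hinge; origin on the hinge line, its -x axis runs along the plate's underside to the tab, z is the plate's outer normal (up when shut); outer face at z = 6. A steel tongue under it, 155 from the hinge, snaps past the catch
- cover_hinge (a point): middle of the cover's hinge line, on the case's rear top edge: 85 behind the machine's origin, 95.5 above the bench
- cover_edge (a point): middle of the tab's outer end on the plate's outer face, 184 from the hinge; 101 above the bench when the cover is shut
- cover (a joint): cover angle in rad: 0 fully shut, growing as it opens upward and back, 1.5 wide open. The stiff hinge holds any angle. The tongue meets the spring catch at about 0.09 (tab about 16 mm too high); pushing it past needs about 10 to 16 N at the tab, more nearer the hinge, and then it snaps home. A thin rubber seal lies on the case's rim
- station: fixed yellow stop box, 90 x 90 x 65 high; origin under its centre
- mushroom: red mushroom head, 54 diameter x 22 high, sides upright from 4 to 16 above its underside; origin at the centre of the underside, which is 85 above the bench when up and about 75 when latched down
- mushroom_top (a point): centre of the mushroom's flat top: 107 above the bench when up, about 97 when latched down
- stop_press (a joint): how far the mushroom is pushed down, in m: 0 up, 0.0105 bottomed; latches and stays at about 0.010 when pushed all the way (needs about 10 N)
- stop_twist (a joint): clockwise twist of the mushroom seen from above, in rad: 0 to 0.9, sprung back to 0; from about 0.5 the latch lets go and the mushroom rises when it is not held down
- discs: bystander: stack of dark grinding discs, 116 diameter x 22 high, loose; origin under its centre
- oil: bystander: white oil bottle, 60 diameter x 150 high, loose; origin under its centre
- tin: bystander: blue tin, 84 diameter x 75 high, loose; origin under its centre
Mind the look-alikes: they are no part of the job. There is more than one size of the station; the one meant has the size given above.

How it is judged:
On the way, in this order (a step that is already met when the one before it is completed fails the run):
1. the mushroom is latched down by itself, cover still open (value of joint stop_press above 0.008 m and contact force between anything else and mushroom below 0.5 N and value of joint cover above 0.2 rad), for 0.2 s.
2. the cover is shut past its catch and kept pressed with more than 10 N, with the stop still latched down (contact force between anything else and cover_panel above 10 N and value of joint cover below 0.03 rad and value of joint stop_press above 0.008 m), for 0.7 s.
3. the mushroom has been twisted and is up again (value of joint stop_press below 0.002 m and value of joint cover below 0.03 rad), for 0.2 s.
At the end, for the whole second after the job is handed in: The cover is shut past its catch (within 0.03 rad of fully shut), the mushroom is up (within 2 mm), and discs, oil bottle and tin lie within 30 mm of where they were, the bottle upright (all of step 3 and distance of each of discs, oil, tin from where it was at the start of the episode below 0.03 m and angle between oil's own z axis and vertical below 0.2 rad); the robot touches nothing.
It fails at once if the open cover is pushed while the stop is not latched down (contact force between anything else and cover_panel above 1 N and value of joint stop_press below 0.006 m and value of joint cover above 0.05 rad).
It fails at once if the cover is rammed: pressed with more than 40 N (contact force between anything else and cover_panel above 40 N).
It also fails if it takes over 72 s, if anything falls off the work surface, if the arm or the gripper's body presses on something with over 40 N, if the wrist force passes 120 N, or if a joint passes its speed limit or range.

## Robot

A 6-joint arm with a two-finger parallel gripper is mounted at the origin on the work surface. World frame = base frame: x ahead of the robot, y to its left, z up, the work surface at z = 0. Lengths are in m, angles in rad, forces in N, time in s.
With the tool pointing down it reaches from about 0.35 to 0.725 m from the base axis. Payload 6 kg.
Tool frame: the origin (TCP) lies where the fingers leave the gripper's body, on its centre line; the fingertips stand 73 mm ahead of it and the grasp point (between the pads) lies 54 mm ahead of it (robot.tip_reach is the distance from the TCP to the fingertips, in m); z points along the fingers, y is the line along which they close (so a half turn about z gives the same grasp; the last joint's range is limited). The gripper opens to 85 mm and grips with 20 to 120 N. Pads are 22 mm wide; open, the fingers measure 114 mm over their backs; the gripper's body (76 mm by 85 mm) begins 54 mm behind the grasp point. The pads swing forward as they close: fully open they stand 13 mm farther back than shut.
Start: joints at [1.456, 0.04, 0.085, 0, -1.615, -0.334], TCP at [0.26, 0.541, 0.304] pointing down, gripper open.
Joint ranges: [-2.56, 2.56], [-1.29, 2.01], [-1.08, 1.49], [-3.29, 1.98], [-2.81, -0.18], [-2.99, 2.99]. Speed limits (rad/s): [2.57, 2.57, 3.01, 3.14, 3.14, 3.14].

## Interface

Orientations are given as a rotation vector (axis times angle).
In Python, from plant import monitor, imaging, robot gives the robot as it stands.
- The arm moves only by the shell command python3 -m crank 'ROWS' [FORCE]. ROWS is JSON, a list of rows, each an object of numbers: "dx", "dy", "dz": the shift along the tool's x, y, z in mm; "rx", "ry", "rz": the turn, a rotation vector about the tool's x, y, z in degrees; "jaw": the finger opening in mm, from 0 to 85.4. In form: [{"dx": .., "dy": .., "dz": .., "rx": .., "ry": .., "rz": .., "jaw": ..}, ...]. A call has 1 to 5 rows; each row is the pose to reach, as a shift and turn from the pose commanded when the call began, along the tool's axes at that moment; what a row does not reach only later rows make up. A row lasts 1/10 s, in which the tool goes at most 50 mm and 8.59 degrees, less where a joint would pass 70% of its speed; a pose out of reach is approached as far as the arm can. A call with a gripper value outside its range is refused whole. The fingers move at their own pace and stop on an object; FORCE is the grip in N (left out, the last holds). Time passes only in rows, so rows that repeat a pose let the fingers close. It gives the time, the measured TCP pose, the force, the opening and the grip force at its end, in the units of the state.
- monitor.read_state(): the state, without advancing time (a new reading comes with each control period).
- imaging.read_camera(name): name is "scene" or "side" or "wrist"; returns the picture (420x560x3 uint8, red, green, blue); there is no depth.
- imaging.camera_params(name): a dict with "fx", "fy", "cx", "cy" (pixels), "distortion" ([k1, k2, p1, p2, k3] as OpenCV has them; the pictures are not rectified), "xyz" and "orientation" of the camera in the world; the wrist camera has in their place "hand_eye" (4x4, takes a point from camera to tool coordinates, whose origin is the TCP and whose axes are the flange's). Camera axes: x right, y up, looking along -z (the intrinsics and any distortion apply to the point x, -y, -z); pixel columns grow to the right and rows downward; lengths in m; the calibration is good to about 2 mm. A picture is of the moment at which its call begins: read the wrist's pose just before it. camera_params takes no time and is no camera call.
- robot.hand_in(): hands the job in; it is judged then, once.
The state is a dict: "time_s": time; "joints": joint angles; "qvel": joint speeds; "joint_efforts": joint torques, N m; "tcp_pos": TCP position; "eef_rot": TCP orientation; "wrist_force": force on the tool from outside, world axes, zero at the start; "wrist_torque": the same for the moment, N m; "opening": finger opening in m; "finger_force": force on a finger pad.
Only numpy, scipy, OpenCV 4.12 (cv2) and the standard library are available. Lean on these libraries where they do the work, as an engineer would, in place of code of your own. Each camera call takes 0.05 s, during which the arm holds its last target. There are 200 camera calls.

## Working session

There is one attempt and no reset: what is moved stays moved. The work goes in short steps, Python scripts to look and compute and a shell command to move; the robot and the scene stay as the last step left them, time stands still between calls to the robot, and variables do not carry over. Pictures are saved under pics/ and viewed, at most 10 in all, crops included, and the job is handed in when it is done.

```bash
ls; mkdir -p pics; python3 - <<'E'
from plant import monitor, imaging, robot
import cv2,numpy as np
s=monitor.read_state();print({k:np.round(v,4).tolist() for k,v in s.items()})
for n in("scene","side"):
    print(n,imaging.camera_params(n)); im=imaging.read_camera(n); cv2.imwrite(f"pics/{n}0.png",im[...,::-1])
print(imaging.camera_params("wrist"))
E
```

```text
pics
{'time_s': 0.0, 'joints': [1.4557, 0.0408, 0.0838, -0.0005, -1.6155, -0.3337], 'qvel': [-0.0004, -0.0004, -0.0004, 0.0007, -0.0008, 0.0006], 'joint_efforts': [-0.0001, -36.8202, 34.7422, 6.9323, -0.0052, -0.0], 'tcp_pos': [0.2602, 0.5404, 0.3029], 'eef_rot': [3.0611, -0.6986, -0.0004], 'wrist_force': [-0.2459, 0.1468, -0.9751], 'wrist_torque': [-0.0057, -0.0128, 0.0419], 'finger_force': 0.0, 'opening': 0.0855}
scene {'fx': 443.27677417070566, 'fy': 443.27677417070566, 'cx': 280.0741454154219, 'cy': 209.19375084381804, 'distortion': array([-0.09291051,  0.        ,  0.        ,  0.        ,  0.        ]), 'xyz': array([1.52525313, 0.03176115, 0.93266232]), 'orientation': array([0.6901288 , 0.69380203, 1.51619142])}
side {'fx': 454.2206001662182, 'fy': 454.2206001662182, 'cx': 277.0954432405629, 'cy': 203.77099111585355, 'distortion': array([-0.02580737,  0.        ,  0.        ,  0.        ,  0.        ]), 'xyz': array([ 0.24328929, -0.73969252,  0.9522897 ]), 'orientation': array([ 0.74905647, -0.14395387, -0.34418478])}
{'fx': 308.22845348021684, 'fy': 308.22845348021684, 'cx': 283.50268208917754, 'cy': 205.6221636293202, 'distortion': array([-0.05243613,  0.        ,  0.        ,  0.        ,  0.        ]), 'hand_eye': array([[-7.77941446e-05,  9.52711674e-01,  3.03875730e-01,
         7.84216812e-02],
       [ 9.99999983e-01,  2.25458362e-05,  1.85320696e-04,
        -9.49343327e-04],
       [ 1.69706058e-04,  3.03875739e-01, -9.52711660e-01,
        -6.87920513e-02],
       [ 0.00000000e+00,  0.00000000e+00,  0.00000000e+00,
         1.00000000e+00]])}
```

View pics/scene0.png

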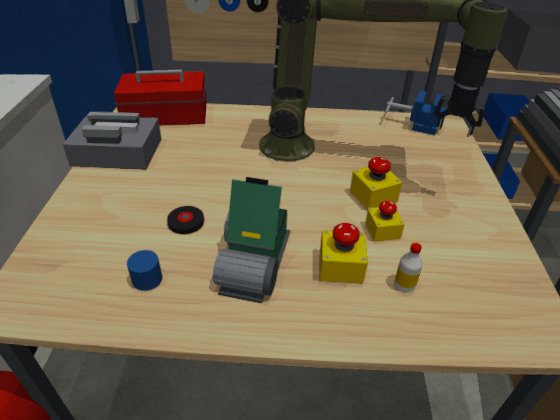

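View pics/side0.png

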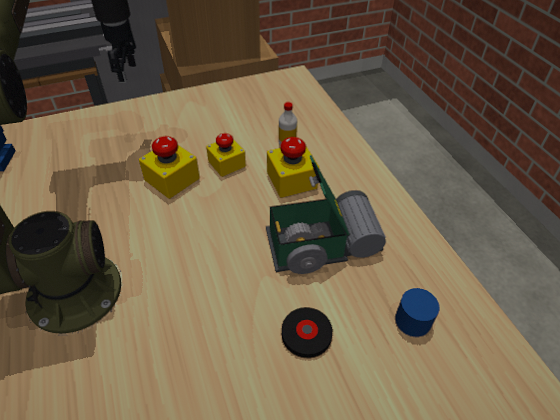

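```bash
cat > h.py <<'E'
import numpy as np,cv2
from scipy.spatial.transform import Rotation as R
from plant import imaging,monitor
def cam(n,st=None):
    p=imaging.camera_params(n);K=np.array([[p['fx'],0,p['cx']],[0,p['fy'],p['cy']],[0,0,1]])
    if n=='wrist':
        T=np.eye(4);T[:3,:3]=R.from_rotvec(st['eef_rot']).as_matrix();T[:3,3]=st['tcp_pos'];T=T@p['hand_eye'];return K,p['distortion'],T[:3,:3],T[:3,3]
    return K,p['distortion'],R.from_rotvec(p['orientation']).as_matrix(),p['xyz']
def ray(n,uv,st=None):
    K,d,Rm,o=cam(n,st);q=cv2.undistortPoints(np.array([[uv]],float),K,d)[0,0];v=Rm@np.array([q[0],-q[1],-1]);return o,v/np.linalg.norm(v)
def onz(n,uv,z,st=None):
    o,v=ray(n,uv,st);return o+v*(z-o[2])/v[2]
def proj(n,P,st=None):
    K,d,Rm,o=cam(n,st);c=(np.atleast_2d(P)-o)@Rm*[1,-1,-1];return cv2.projectPoints(c,np.zeros(3),np.zeros(3),K,d)[0][:,0]
def tri(*obs):
    A=np.zeros((3,3));b=np.zeros(3)
    for ob in obs:
        o,v=ray(*ob);M=np.eye(3)-np.outer(v,v);A+=M;b+=M@o
    P=np.linalg.solve(A,b);return P,[np.linalg.norm(np.cross(P-ray(*ob)[0],ray(*ob)[1])) for ob in obs]
E
python3 - <<'E'
import cv2,numpy as np
a=cv2.imread('pics/scene0.png');b=cv2.imread('pics/side0.png')
c1=cv2.resize(a[145:305,210:440],None,fx=3.4,fy=3.4,interpolation=cv2.INTER_CUBIC)
c2=cv2.resize(b[95:285,135:395],None,fx=3,fy=3,interpolation=cv2.INTER_CUBIC)
cv2.imwrite('pics/c1.png',c1);cv2.imwrite('pics/c2.png',c2);print(c1.shape,c2.shape)
E
```

```text
(544, 782, 3) (570, 780, 3)
```

View pics/c1.png

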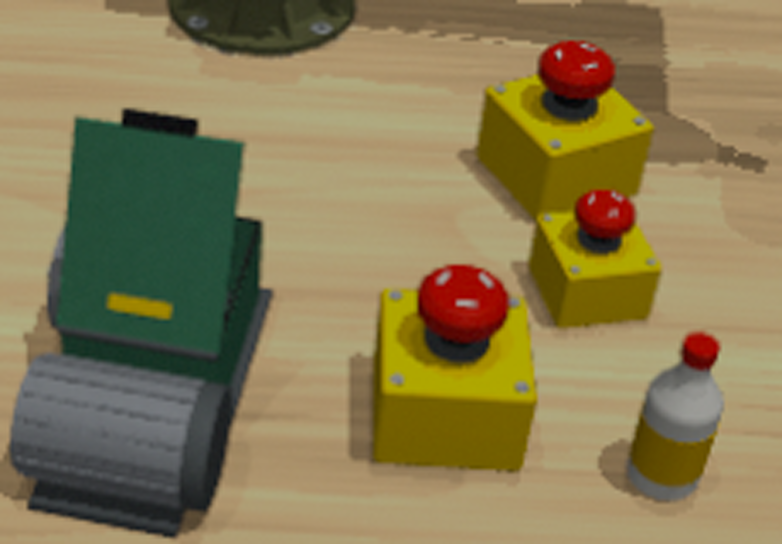

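View pics/c2.png

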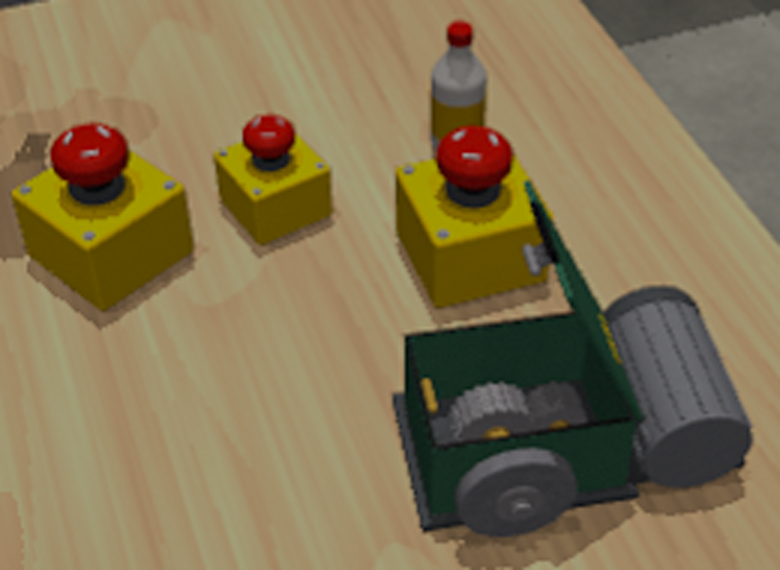

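```bash
python3 - <<'E'
from h import *
np.set_printoptions(precision=4,suppress=True)
S=lambda x,y:('scene',(210+x/3.4-.35,145+y/3.4-.35)); D=lambda x,y:('side',(135+x/3-.33,95+y/3-.33))
for k,a,b in [('A',(576,71),(90,155)),('B',(605,213),(269,137)),('C',(462,303),(475,157)),('bottlecap',(700,350),(459,35)),('tabcornerL(+y)',(197,120),(527,183))]:
    print(k,*tri(S(*a),D(*b)))
def f(n,c,z): 
    P=[onz(*g,z) for g in c];print(n,np.array(P)[:,:2].tolist(),[round(float(np.linalg.norm(P[i]-P[i+1])),4) for i in range(len(P)-1)])
for z in (.065,.045):
  f('A',[S(487,85),S(550,160),S(653,125)],z);f('B',[S(538,213),S(570,283),S(660,263)],z);f('C',[S(383,290),S(377,396),S(535,400)],z)
  f('Aside',[D(15,195),D(101,252),D(188,192)],z);f('Bside',[D(216,160),D(263,198),D(330,172)],z);f('Cside',[D(396,165),D(434,250),D(548,225)],z)
f('case side top -y edge, front-right: ',[D(405,337),D(432,445),D(640,418)],.0955)
f('case scene cover hinge outer',[S(60,335),S(219,356)],.0955)
E
```

```text
A [0.3072 0.3105 0.129 ] [np.float64(0.0006308311969722049), np.float64(0.0006308311969720699)]
B [0.4826 0.3198 0.0955] [np.float64(0.0015365537965957808), np.float64(0.001536553796595747)]
C [0.6468 0.179  0.1301] [np.float64(0.0006672688108764928), np.float64(0.0006672688108766597)]
bottlecap [0.7002 0.355  0.1419] [np.float64(0.001361103322971935), np.float64(0.0013611033229719413)]
tabcornerL(+y) [ 0.6046 -0.0288  0.2701] [np.float64(0.005959375221986276), np.float64(0.005959375221986406)]
A [[0.24337212252814067, 0.23784299116110785], [0.3656747010371417, 0.2891103979014867], [0.29904022380776896, 0.39935626921735434]] [0.1326, 0.1288]
B [[0.447534153837577, 0.2692331353974755], [0.5421899842508305, 0.28762472211197393], [0.5095330961468154, 0.3717467827155003]] [0.0964, 0.0902]
C [[0.5632427708292431, 0.12436191832220447], [0.6891344090770419, 0.11696236599433393], [0.6849442680440241, 0.24313677296712852]] [0.1261, 0.1262]
Aside [[0.23070326010855977, 0.3556912733295562], [0.29389494351812906, 0.2444881818529594], [0.3920029473999294, 0.29998344359843176]] [0.1279, 0.1127]
Bs
[... 811 characters left out ...]
5, 0.26667215845203895], [0.3953550353047289, 0.3234183140542358]] [0.1308, 0.1153]
Bside [[0.43483557984810495, 0.362614609105704], [0.46389615944765733, 0.2879287896920534], [0.5396819814770832, 0.3028377996498325]] [0.0801, 0.0772]
Cside [[0.6070901751002478, 0.2896213428847557], [0.5978741919428127, 0.1563175490294828], [0.7164473070767159, 0.15046976838611814]] [0.1336, 0.1187]
case side top -y edge, front-right:  [[0.5155693010514067, 0.01343048463073393], [0.49487955764058544, -0.10526837112989174], [0.6639395725090047, -0.13884790964926175]] [0.1205, 0.1724]
case scene cover hinge outer [[0.6698874635356256, -0.13711828139674634], [0.6839937005542174, -0.009492275178336923]] [0.1284]
```

Three stations appear in the scene picture: A (378,186) and C (344,255) have tops about 120 mm wide and heads at about 130 mm high. B (387,220) has a top of about 85–95 mm and its head centre at 96 mm high. Only B fits 90 x 90 x 65 with its head at 85–107, so B is the one, and the two crops show it clearly as the smallest. The cover is open about 1.2 rad, with its hinge at about (0.677, -0.073).

Next I move above B for a wrist view.

```bash
python3 -m crank '[{"dx":45,"dy":15,"jaw":0},{"dx":88,"dy":30,"jaw":0},{"dx":130,"dy":45,"jaw":0},{"dx":172,"dy":60,"jaw":0},{"dx":215,"dy":75,"jaw":0}]'; python3 -m crank '[{"dx":42,"dy":14,"jaw":0},{"dx":81,"dy":27,"jaw":0},{"dx":81,"dy":27,"jaw":0},{"dx":81,"dy":27,"jaw":0},{"dx":81,"dy":27,"jaw":0}]'
python3 - <<'E'
from h import *
st=monitor.read_state();im=imaging.read_camera('wrist');cv2.imwrite('pics/w1.png',im[...,::-1])
print(st['tcp_pos'],st['eef_rot'],st['wrist_force'],st['joints'])
for z in(.107,):print(proj('wrist',[[.4826,.3198,z]],st))
h=cv2.cvtColor(im,cv2.COLOR_RGB2HSV);m=(((h[...,0]<8)|(h[...,0]>172))&(h[...,1]>130)&(h[...,2]>60)).astype(np.uint8)
n,l,s,c=cv2.connectedComponentsWithStats(m)
for i in range(1,n):
    if s[i,4]>150:print(s[i],c[i],onz('wrist',c[i],.098,st))
np.save('st1.npy',np.r_[st['tcp_pos'],st['eef_rot']])
E
```

```text
[0.26018979 0.54046397 0.30299604] [ 3.06131912e+00 -6.98664112e-01 -2.72152842e-04] [-0.01741786 -0.48080824  0.78624754] [ 1.45571051e+00  4.07654412e-02  8.39330630e-02 -3.42789350e-04
 -1.61549552e+00 -3.33689687e-01]
[[ 429.83079274 -203.41442177]]
[ 484    0   76   77 4978] [523.0948172   35.72077139] [0.29955292 0.30117754 0.098     ]$[0]: bad value
$[0]: bad value
```

View pics/w1.png

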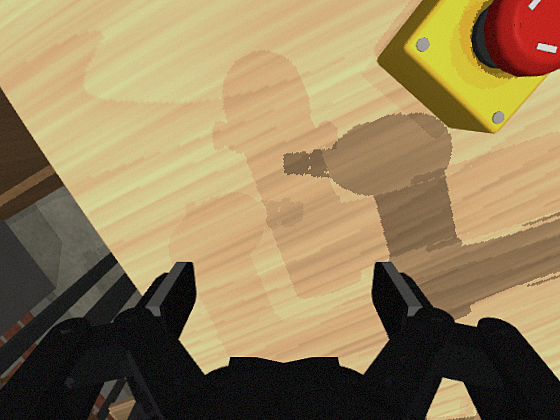

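The move was refused, so the arm is still at the start: this shows A at the upper right and the open fingers below. The rows probably need all seven keys.

```bash
python3 -m crank '[{"dx":45,"dy":15,"dz":0,"rx":0,"ry":0,"rz":0,"jaw":0},{"dx":88,"dy":30,"dz":0,"rx":0,"ry":0,"rz":0,"jaw":0},{"dx":130,"dy":45,"dz":0,"rx":0,"ry":0,"rz":0,"jaw":0},{"dx":172,"dy":60,"dz":0,"rx":0,"ry":0,"rz":0,"jaw":0},{"dx":215,"dy":75,"dz":0,"rx":0,"ry":0,"rz":0,"jaw":0}]'
```

```text
time_s: 0.65
tcp_pos: [0.4223, 0.3783, 0.3037]
eef_rot: [3.063, -0.698, -0.0]
wrist_force: [1.2, 0.7, -0.2]
opening: 0.0124
finger_force: 0.0
```

```bash
python3 -m crank '[{"dx":42,"dy":14,"dz":0,"rx":0,"ry":0,"rz":0,"jaw":0},{"dx":81,"dy":27,"dz":0,"rx":0,"ry":0,"rz":0,"jaw":0},{"dx":81,"dy":27,"dz":0,"rx":0,"ry":0,"rz":0,"jaw":0}]'
cat > red.py <<'E'
from h import *
import sys
st=monitor.read_state();im=imaging.read_camera('wrist');cv2.imwrite(sys.argv[1],im[...,::-1])
print(st['tcp_pos'],st['eef_rot'],st['wrist_force'],st['joints'])
h=cv2.cvtColor(im,cv2.COLOR_RGB2HSV);m=(((h[...,0]<8)|(h[...,0]>172))&(h[...,1]>130)&(h[...,2]>60)).astype(np.uint8)
n,l,s,c=cv2.connectedComponentsWithStats(m)
for i in range(1,n):
    if s[i,4]>150:
        z=float(sys.argv[2]);print(s[i],c[i],onz('wrist',c[i],z,st))
        x,y,w,hh=s[i,:4];print('dia',np.linalg.norm(onz('wrist',(x,c[i][1]),z,st)-onz('wrist',(x+w,c[i][1]),z,st)))
E
python3 red.py pics/w2.png .098
```

```text
time_s: 0.95
tcp_pos: [0.4852, 0.317, 0.3034]
eef_rot: [3.06, -0.706, 0.0]
wrist_force: [-0.7, -0.5, -0.4]
opening: -0.0002
finger_force: 0.0
[0.48521037 0.31695819 0.30344991] [ 3.05963252e+00 -7.06310486e-01  1.88953063e-04] [-0.71018941 -0.54442627 -0.37313817] [ 9.24915586e-01 -1.34025357e-02  2.96730747e-02  7.18084690e-04
 -1.61518682e+00  1.92164597e-01]
[ 253  172   57   57 2355] [280.63227176 199.99830149] [0.48356461 0.32151667 0.098     ]
dia 0.05294764602436461
[370 340  23  21 159] [379.86163522 349.03144654] [0.27874341 0.29846108 0.098     ]
dia 0.02612233282153947
```

View pics/w2.png

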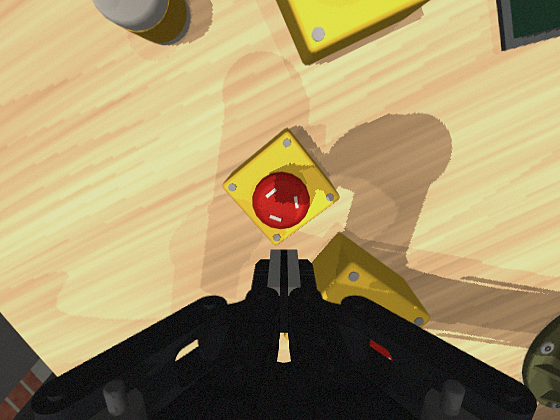

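The wrist picture shows B with its mushroom at (281,200), diameter 53 mm at the expected height and centre (0.4836, 0.3215). This confirms B. The fingers are closed. Descending to press.

```bash
python3 -m crank '[{"dx":0,"dy":-1,"dz":40,"rx":0,"ry":0,"rz":0,"jaw":0},{"dx":0,"dy":-1,"dz":80,"rx":0,"ry":0,"rz":0,"jaw":0},{"dx":0,"dy":-1,"dz":110,"rx":0,"ry":0,"rz":0,"jaw":0},{"dx":0,"dy":-1,"dz":115,"rx":0,"ry":0,"rz":0,"jaw":0},{"dx":0,"dy":-1,"dz":115,"rx":0,"ry":0,"rz":0,"jaw":0}]'; python3 -m crank '[{"dx":0,"dy":0,"dz":4,"rx":0,"ry":0,"rz":0,"jaw":0},{"dx":0,"dy":0,"dz":8,"rx":0,"ry":0,"rz":0,"jaw":0},{"dx":0,"dy":0,"dz":12,"rx":0,"ry":0,"rz":0,"jaw":0},{"dx":0,"dy":0,"dz":12,"rx":0,"ry":0,"rz":0,"jaw":0}]'
```

```text
time_s: 1.5
tcp_pos: [0.4827, 0.3214, 0.1887]
eef_rot: [3.062, -0.697, -0.0]
wrist_force: [0.4, -0.7, 0.3]
opening: -0.0003
finger_force: 0.0
time_s: 1.9
tcp_pos: [0.4836, 0.3217, 0.1781]
eef_rot: [-3.061, 0.698, -0.002]
wrist_force: [-1.1, 1.1, 5.6]
opening: 0.0002
finger_force: 2.8
```

```bash
python3 -m crank '[{"dx":0,"dy":0,"dz":3,"rx":0,"ry":0,"rz":0,"jaw":0},{"dx":0,"dy":0,"dz":6,"rx":0,"ry":0,"rz":0,"jaw":0},{"dx":0,"dy":0,"dz":8,"rx":0,"ry":0,"rz":0,"jaw":0},{"dx":0,"dy":0,"dz":10,"rx":0,"ry":0,"rz":0,"jaw":0},{"dx":0,"dy":0,"dz":10,"rx":0,"ry":0,"rz":0,"jaw":0}]'
```

```text
time_s: 2.4
tcp_pos: [0.4833, 0.3213, 0.1691]
eef_rot: [-3.062, 0.698, -0.002]
wrist_force: [-5.1, -1.1, 11.1]
opening: 0.0003
finger_force: 5.8
```

```bash
python3 -m crank '[{"dx":0,"dy":0,"dz":1.5,"rx":0,"ry":0,"rz":0,"jaw":0},{"dx":0,"dy":0,"dz":3,"rx":0,"ry":0,"rz":0,"jaw":0},{"dx":0,"dy":0,"dz":3,"rx":0,"ry":0,"rz":0,"jaw":0}]';  python3 -m crank '[{"dx":0,"dy":0,"dz":-10,"rx":0,"ry":0,"rz":0,"jaw":0},{"dx":0,"dy":0,"dz":-40,"rx":0,"ry":0,"rz":0,"jaw":0},{"dx":0,"dy":0,"dz":-80,"rx":0,"ry":0,"rz":0,"jaw":0},{"dx":0,"dy":0,"dz":-120,"rx":0,"ry":0,"rz":0,"jaw":0},{"dx":0,"dy":0,"dz":-140,"rx":0,"ry":0,"rz":0,"jaw":0}]';  python3 -m crank '[{"dx":0,"dy":0,"dz":0,"rx":0,"ry":0,"rz":0,"jaw":0},{"dx":0,"dy":0,"dz":0,"rx":0,"ry":0,"rz":0,"jaw":0},{"dx":0,"dy":0,"dz":0,"rx":0,"ry":0,"rz":0,"jaw":0}]'
python3 red.py pics/w3.png .088
python3 - <<'E'
from h import *
for n in('scene','side'):
    im=imaging.read_camera(n);cv2.imwrite(f'pics/{n}1.png',im[...,::-1]);o=cv2.imread(f'pics/{n}0.png')[...,::-1]
    for nm,i in(('before',o),('after',im)):
        h=cv2.cvtColor(np.ascontiguousarray(i),cv2.COLOR_RGB2HSV);m=(((h[...,0]<8)|(h[...,0]>172))&(h[...,1]>130)&(h[...,2]>60)).astype(np.uint8)
        k,l,s,c=cv2.connectedComponentsWithStats(m)
        e=proj(n,[[.4836,.3215,.097]])[0]
        j=1+np.argmin(np.linalg.norm(c[1:]-e,axis=1)+1000*(s[1:,4]<60));print(n,nm,s[j],c[j])
print([proj(n,[[.4836,.3215,z]]) for n in('scene','side') for z in(.087,.097)])
E
```

```text
time_s: 2.7
tcp_pos: [0.4834, 0.3213, 0.1689]
eef_rot: [-3.061, 0.697, -0.004]
wrist_force: [-11.5, -4.0, 22.9]
opening: 0.0001
finger_force: 11.6
time_s: 3.2
tcp_pos: [0.4837, 0.321, 0.3076]
eef_rot: [-3.06, 0.699, -0.004]
wrist_force: [-0.6, 0.8, 1.2]
opening: 0.0002
finger_force: 0.0
time_s: 3.5
tcp_pos: [0.4828, 0.321, 0.3019]
eef_rot: [3.06, -0.699, -0.003]
wrist_force: [-0.7, 0.6, -0.1]
opening: -0.0002
finger_force: 0.0
[0.48284953 0.32095644 0.30187358] [ 3.06023841e+00 -6.98666113e-01 -2.96643236e-03] [-0.67713404  0.58054671 -0.10726935] [ 9.32071715e-01 -1.13567157e-02  2.93352833e-02 -6.79627306e-04
 -1.61463976e+00  1.89780991e-01]
[ 256  166   56   56 2278] [283.11764706 193.17734855] [0.48353858 0.32144208 0.088     ]
dia 0.053247232091774156
scene before [380 201  17  14 174] [387.55747126 207.67816092]
scene after [379 204  17  14 176] [386.86363636 210.23863636]
side before [216 133  17  14 177] [224.25988701 139.98870056]
side after [216 136  17  14 170] [224.28235294 142.67058824]
[array([[387.3525132 , 210.08229106]]), array([[387.93355239, 207.5296833 ]]), array([[224.41299924, 141.73776204]]), array([[224.15509339, 139.11586873]])]
```

Latched: the head is 10 mm lower in both views. Now I fit the cover and hinge pose.

```bash
python3 - <<'E'
from h import *
from scipy.optimize import least_squares
S=lambda x,y:('scene',(210+x/3.4-.35,145+y/3.4-.35)); D=lambda x,y:('side',(135+x/3-.33,95+y/3-.33))
def cov(p,a):  # cover->world
    x,y,yaw,th=p;Ry=R.from_euler('y',th).as_matrix();Rz=R.from_euler('z',yaw).as_matrix()
    return Rz@Ry@np.array(a)+[x,y,.0955]
def mac(p,a): return R.from_euler('z',p[2]).as_matrix()@(np.array(a)-[.085,0,.0])+[p[0],p[1],0]
obs=[(S(77,118),cov,(-.172,-.067,.006)),(S(243,141),cov,(-.172,.067,.006)),(S(123,112),cov,(-.184,-.03,.006)),(S(198,121),cov,(-.184,.03,.006)),
(S(60,329),cov,(0,-.067,.006)),(S(219,353),cov,(0,.067,.006)),
(D(405,337),mac,(-.085,.065,.095)),(D(432,445),mac,(-.085,-.065,.095)),(D(638,418),mac,(.085,-.065,.095)),(D(527,183),cov,(-.172,.067,0))]
def f(p): return np.concatenate([proj(o[0],fn(p,a))[0]-o[1] for o,fn,a in obs])
r=least_squares(f,[.677,-.073,-.17,1.2],loss='soft_l1');p=r.x;print(p.round(4));print(f(p).reshape(-1,2).round(1).tolist());np.save('cover.npy',p)
ex=np.array([np.cos(p[2]),np.sin(p[2])])
print('shut tab',cov([*p[:3],0],(-.184,0,.006)),'edge now',cov(p,(-.184,0,.006)))
E
```

```text
[ 0.6725 -0.0739 -0.1711  1.1372]
[[-0.9, 0.2], [0.4, 1.1], [-0.4, -0.5], [0.1, 0.3], [-1.2, 0.1], [0.2, 1.6], [-0.6, -1.4], [0.2, 1.4], [-0.4, 0.1], [-1.3, -1.5]]
shut tab [ 0.49121107 -0.0425358   0.1015    ] edge now [ 0.60171843 -0.06163231  0.26499599]
```

```bash
python3 -m crank '[{"dx":10,"dy":10,"dz":-45,"rx":0,"ry":0,"rz":0,"jaw":0},{"dx":40,"dy":35,"dz":-60,"rx":0,"ry":0,"rz":0,"jaw":0},{"dx":75,"dy":65,"dz":-60,"rx":0,"ry":0,"rz":0,"jaw":0},{"dx":110,"dy":95,"dz":-60,"rx":0,"ry":0,"rz":0,"jaw":0},{"dx":145,"dy":125,"dz":-60,"rx":0,"ry":0,"rz":0,"jaw":0}]'; python3 -m crank '[{"dx":35,"dy":30,"dz":0,"rx":0,"ry":0,"rz":0,"jaw":0},{"dx":70,"dy":60,"dz":0,"rx":0,"ry":0,"rz":0,"jaw":0},{"dx":105,"dy":90,"dz":0,"rx":0,"ry":0,"rz":0,"jaw":0},{"dx":140,"dy":120,"dz":0,"rx":0,"ry":0,"rz":0,"jaw":0},{"dx":178,"dy":154,"dz":0,"rx":0,"ry":0,"rz":0,"jaw":0}]'; python3 -m crank '[{"dx":178,"dy":154,"dz":0,"rx":0,"ry":0,"rz":0,"jaw":0},{"dx":0,"dy":0,"dz":0,"rx":0,"ry":0,"rz":-8,"jaw":0},{"dx":0,"dy":0,"dz":0,"rx":0,"ry":0,"rz":-16,"jaw":0},{"dx":0,"dy":0,"dz":0,"rx":0,"ry":0,"rz":-16,"jaw":0},{"dx":0,"dy":0,"dz":0,"rx":0,"ry":0,"rz":-16,"jaw":0}]'
```

```text
time_s: 4.15
tcp_pos: [0.5599, 0.1441, 0.3635]
eef_rot: [3.063, -0.698, -0.001]
wrist_force: [1.2, 0.0, 0.6]
opening: 0.0005
finger_force: 0.0
time_s: 4.65
tcp_pos: [0.6532, -0.071, 0.3633]
eef_rot: [3.063, -0.698, -0.001]
wrist_force: [1.3, 0.8, 1.4]
opening: 0.0001
finger_force: 0.0
time_s: 5.15
tcp_pos: [0.6528, -0.0694, 0.364]
eef_rot: [3.13, -0.271, 0.0]
wrist_force: [-0.2, -0.2, 0.2]
opening: -0.0001
finger_force: 0.0
```

```bash
python3 -m crank '[{"dx":0,"dy":0,"dz":25,"rx":0,"ry":0,"rz":0,"jaw":0},{"dx":0,"dy":0,"dz":46,"rx":0,"ry":0,"rz":0,"jaw":0},{"dx":-15,"dy":0,"dz":46,"rx":0,"ry":0,"rz":0,"jaw":0},{"dx":-25,"dy":0,"dz":46,"rx":0,"ry":0,"rz":0,"jaw":0},{"dx":-25,"dy":0,"dz":46,"rx":0,"ry":0,"rz":0,"jaw":0}]'; python3 -m crank '[{"dx":-3,"dy":0,"dz":0,"rx":0,"ry":0,"rz":0,"jaw":0},{"dx":-6,"dy":0,"dz":0,"rx":0,"ry":0,"rz":0,"jaw":0},{"dx":-9,"dy":0,"dz":0,"rx":0,"ry":0,"rz":0,"jaw":0},{"dx":-12,"dy":0,"dz":0,"rx":0,"ry":0,"rz":0,"jaw":0},{"dx":-15,"dy":0,"dz":2,"rx":0,"ry":0,"rz":0,"jaw":0}]'
python3 - <<'E'
from h import *
im=imaging.read_camera('side');cv2.imwrite('pics/s2.png',cv2.resize(im[60:300,160:460,::-1],None,fx=2.5,fy=2.5))
E
```

```text
time_s: 5.65
tcp_pos: [0.6275, -0.065, 0.3199]
eef_rot: [-3.13, 0.267, -0.005]
wrist_force: [-0.1, -1.1, 1.1]
opening: 0.0003
finger_force: 0.0
time_s: 6.15
tcp_pos: [0.6134, -0.0627, 0.3164]
eef_rot: [3.13, -0.266, 0.002]
wrist_force: [0.4, -0.4, 2.0]
opening: 0.0
finger_force: 0.7
```

View pics/s2.png

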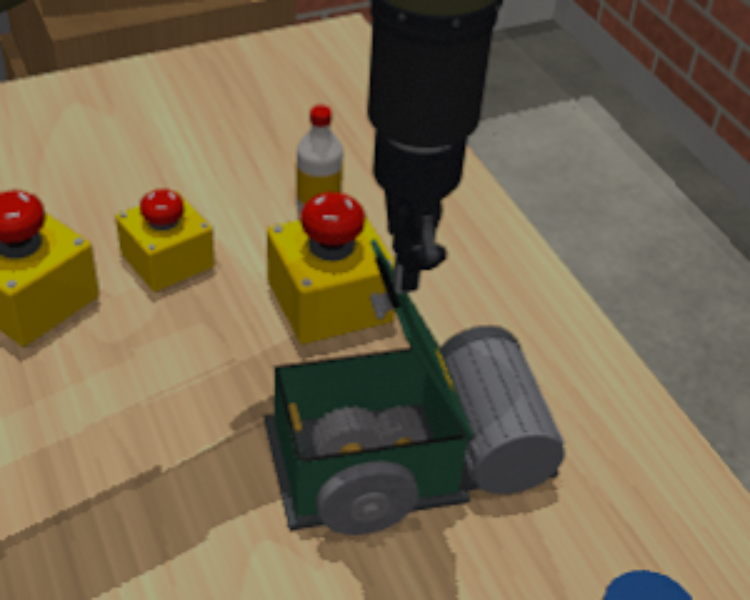

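The tip (s2 crop about (410,285)) stands right behind the cover, clear of everything else. Swinging the cover along its arc.

```bash
python3 -m crank '[{"dx":-6,"dy":0,"dz":2,"rx":0,"ry":0,"rz":0,"jaw":0},{"dx":-13,"dy":0,"dz":6,"rx":0,"ry":0,"rz":0,"jaw":0},{"dx":-20,"dy":0,"dz":10,"rx":0,"ry":0,"rz":0,"jaw":0},{"dx":-27,"dy":0,"dz":15,"rx":0,"ry":0,"rz":0,"jaw":0},{"dx":-33,"dy":0,"dz":20,"rx":0,"ry":0,"rz":0,"jaw":0}]'
```

```text
time_s: 6.7
tcp_pos: [0.58, -0.057, 0.2956]
eef_rot: [3.13, -0.266, -0.0]
wrist_force: [-0.1, -0.3, 1.5]
opening: 0.0001
finger_force: 0.6
```

```bash
python3 -m crank '[{"dx":-7,"dy":0,"dz":5,"rx":0,"ry":0,"rz":0,"jaw":0},{"dx":-13,"dy":0,"dz":11,"rx":0,"ry":0,"rz":0,"jaw":0},{"dx":-18,"dy":0,"dz":17,"rx":0,"ry":0,"rz":0,"jaw":0},{"dx":-24,"dy":0,"dz":23,"rx":0,"ry":0,"rz":0,"jaw":0},{"dx":-29,"dy":0,"dz":29,"rx":0,"ry":0,"rz":0,"jaw":0}]'; python3 -m crank '[{"dx":-5,"dy":0,"dz":7,"rx":0,"ry":0,"rz":0,"jaw":0},{"dx":-9,"dy":0,"dz":14,"rx":0,"ry":0,"rz":0,"jaw":0},{"dx":-13,"dy":0,"dz":21,"rx":0,"ry":0,"rz":0,"jaw":0},{"dx":-17,"dy":0,"dz":28,"rx":0,"ry":0,"rz":0,"jaw":0},{"dx":-20,"dy":0,"dz":36,"rx":0,"ry":0,"rz":0,"jaw":0}]'
```

```text
time_s: 7.2
tcp_pos: [0.5517, -0.0522, 0.2662]
eef_rot: [3.13, -0.266, -0.0]
wrist_force: [0.9, -1.0, 0.2]
opening: -0.0001
finger_force: 0.4
time_s: 7.7
tcp_pos: [0.5322, -0.0488, 0.2304]
eef_rot: [3.13, -0.266, 0.0]
wrist_force: [-0.6, -0.1, 1.3]
opening: 0.0001
finger_force: 0.3
```

```bash
python3 -m crank '[{"dx":-2,"dy":0,"dz":7,"rx":0,"ry":0,"rz":0,"jaw":0},{"dx":-5,"dy":0,"dz":14,"rx":0,"ry":0,"rz":0,"jaw":0},{"dx":-7,"dy":0,"dz":21,"rx":0,"ry":0,"rz":0,"jaw":0},{"dx":-9,"dy":0,"dz":27,"rx":0,"ry":0,"rz":0,"jaw":0},{"dx":-11,"dy":0,"dz":32,"rx":0,"ry":0,"rz":0,"jaw":0}]'; python3 -m crank '[{"dx":-2,"dy":0,"dz":2,"rx":0,"ry":0,"rz":0,"jaw":0},{"dx":-3,"dy":0,"dz":4,"rx":0,"ry":0,"rz":0,"jaw":0},{"dx":-4,"dy":0,"dz":6,"rx":0,"ry":0,"rz":0,"jaw":0},{"dx":-5,"dy":0,"dz":8,"rx":0,"ry":0,"rz":0,"jaw":0},{"dx":-5,"dy":0,"dz":8,"rx":0,"ry":0,"rz":0,"jaw":0}]'
```

```text
time_s: 8.2
tcp_pos: [0.5215, -0.047, 0.1983]
eef_rot: [3.13, -0.266, -0.0]
wrist_force: [-0.0, 0.4, -0.3]
opening: -0.0003
finger_force: 0.2
time_s: 8.7
tcp_pos: [0.5166, -0.0461, 0.1907]
eef_rot: [3.13, -0.266, -0.001]
wrist_force: [0.1, 0.2, 0.2]
opening: 0.0005
finger_force: 0.0
```

```bash
python3 -m crank '[{"dx":0,"dy":0,"dz":1,"rx":0,"ry":0,"rz":0,"jaw":0},{"dx":0,"dy":0,"dz":2,"rx":0,"ry":0,"rz":0,"jaw":0},{"dx":0,"dy":0,"dz":3,"rx":0,"ry":0,"rz":0,"jaw":0},{"dx":0,"dy":0,"dz":3,"rx":0,"ry":0,"rz":0,"jaw":0}]'; python3 -m crank '[{"dx":0,"dy":0,"dz":1,"rx":0,"ry":0,"rz":0,"jaw":0},{"dx":0,"dy":0,"dz":2,"rx":0,"ry":0,"rz":0,"jaw":0},{"dx":0,"dy":0,"dz":3,"rx":0,"ry":0,"rz":0,"jaw":0},{"dx":0,"dy":0,"dz":3,"rx":0,"ry":0,"rz":0,"jaw":0}]'
```

```text
time_s: 9.1
tcp_pos: [0.5167, -0.0462, 0.1886]
eef_rot: [3.13, -0.266, 0.001]
wrist_force: [-2.1, 0.8, 3.5]
opening: -0.0002
finger_force: 2.0
time_s: 9.5
tcp_pos: [0.5167, -0.0462, 0.186]
eef_rot: [3.13, -0.266, 0.001]
wrist_force: [-3.8, 0.8, 5.4]
opening: 0.0001
finger_force: 2.9
```

```bash
python3 -m crank '[{"dx":0,"dy":0,"dz":1,"rx":0,"ry":0,"rz":0,"jaw":0},{"dx":0,"dy":0,"dz":2,"rx":0,"ry":0,"rz":0,"jaw":0},{"dx":0,"dy":0,"dz":2,"rx":0,"ry":0,"rz":0,"jaw":0}]'; python3 -m crank '[{"dx":0,"dy":0,"dz":1,"rx":0,"ry":0,"rz":0,"jaw":0},{"dx":0,"dy":0,"dz":2,"rx":0,"ry":0,"rz":0,"jaw":0},{"dx":0,"dy":0,"dz":2,"rx":0,"ry":0,"rz":0,"jaw":0}]';  python3 -m crank '[{"dx":0,"dy":0,"dz":1,"rx":0,"ry":0,"rz":0,"jaw":0},{"dx":0,"dy":0,"dz":2,"rx":0,"ry":0,"rz":0,"jaw":0},{"dx":0,"dy":0,"dz":2,"rx":0,"ry":0,"rz":0,"jaw":0}]'
```

```text
time_s: 9.8
tcp_pos: [0.5167, -0.0462, 0.1827]
eef_rot: [3.13, -0.266, -0.0]
wrist_force: [-1.2, -0.4, 1.8]
opening: 0.0
finger_force: 0.8
time_s: 10.1
tcp_pos: [0.5166, -0.0461, 0.1803]
eef_rot: [3.13, -0.266, -0.001]
wrist_force: [-0.5, 0.4, -0.2]
opening: -0.0001
finger_force: 0.0
time_s: 10.4
tcp_pos: [0.5167, -0.0462, 0.1786]
eef_rot: [3.13, -0.266, -0.001]
wrist_force: [0.8, -0.0, -0.2]
opening: 0.0
finger_force: 0.0
```

```bash
python3 -m crank '[{"dx":0,"dy":0,"dz":1,"rx":0,"ry":0,"rz":0,"jaw":0},{"dx":0,"dy":0,"dz":2,"rx":0,"ry":0,"rz":0,"jaw":0},{"dx":0,"dy":0,"dz":3,"rx":0,"ry":0,"rz":0,"jaw":0},{"dx":0,"dy":0,"dz":3,"rx":0,"ry":0,"rz":0,"jaw":0}]'; python3 -m crank '[{"dx":0,"dy":0,"dz":1,"rx":0,"ry":0,"rz":0,"jaw":0},{"dx":0,"dy":0,"dz":2,"rx":0,"ry":0,"rz":0,"jaw":0},{"dx":0,"dy":0,"dz":2,"rx":0,"ry":0,"rz":0,"jaw":0}]'
```

```text
time_s: 10.8
tcp_pos: [0.5167, -0.0462, 0.1757]
eef_rot: [3.13, -0.266, -0.001]
wrist_force: [0.6, 0.2, 0.2]
opening: 0.0002
finger_force: 0.0
time_s: 11.1
tcp_pos: [0.5168, -0.0462, 0.1743]
eef_rot: [3.13, -0.266, 0.001]
wrist_force: [0.1, 0.1, 2.6]
opening: -0.0003
finger_force: 1.1
```

Contact with the shut cover at the expected height (tip 0.101). Now pressing gradually.

```bash
python3 -m crank '[{"dx":0,"dy":0,"dz":1,"rx":0,"ry":0,"rz":0,"jaw":0},{"dx":0,"dy":0,"dz":2,"rx":0,"ry":0,"rz":0,"jaw":0},{"dx":0,"dy":0,"dz":2,"rx":0,"ry":0,"rz":0,"jaw":0}]'
```

```text
time_s: 11.4
tcp_pos: [0.5168, -0.0462, 0.1741]
eef_rot: [3.13, -0.265, 0.002]
wrist_force: [-6.5, 2.7, 12.1]
opening: 0.0004
finger_force: 5.8
```

```bash
python3 -m crank '[{"dx":0,"dy":0,"dz":1,"rx":0,"ry":0,"rz":0,"jaw":0},{"dx":0,"dy":0,"dz":1,"rx":0,"ry":0,"rz":0,"jaw":0},{"dx":0,"dy":0,"dz":1,"rx":0,"ry":0,"rz":0,"jaw":0}]'
```

```text
time_s: 11.7
tcp_pos: [0.5168, -0.0462, 0.1741]
eef_rot: [3.13, -0.265, 0.003]
wrist_force: [-8.3, 3.6, 16.2]
opening: -0.0001
finger_force: 8.0
```

```bash
python3 -m crank '[{"dx":0,"dy":0,"dz":0.7,"rx":0,"ry":0,"rz":0,"jaw":0},{"dx":0,"dy":0,"dz":0.7,"rx":0,"ry":0,"rz":0,"jaw":0},{"dx":0,"dy":0,"dz":0.7,"rx":0,"ry":0,"rz":0,"jaw":0},{"dx":0,"dy":0,"dz":0.7,"rx":0,"ry":0,"rz":0,"jaw":0},{"dx":0,"dy":0,"dz":0.7,"rx":0,"ry":0,"rz":0,"jaw":0}]';  python3 -m crank '[{"dx":0,"dy":0,"dz":0,"rx":0,"ry":0,"rz":0,"jaw":0},{"dx":0,"dy":0,"dz":0,"rx":0,"ry":0,"rz":0,"jaw":0},{"dx":0,"dy":0,"dz":0,"rx":0,"ry":0,"rz":0,"jaw":0},{"dx":0,"dy":0,"dz":0,"rx":0,"ry":0,"rz":0,"jaw":0},{"dx":0,"dy":0,"dz":0,"rx":0,"ry":0,"rz":0,"jaw":0}]';  python3 -m crank '[{"dx":0,"dy":0,"dz":0,"rx":0,"ry":0,"rz":0,"jaw":0},{"dx":0,"dy":0,"dz":0,"rx":0,"ry":0,"rz":0,"jaw":0},{"dx":0,"dy":0,"dz":0,"rx":0,"ry":0,"rz":0,"jaw":0}]'
```

```text
time_s: 12.2
tcp_pos: [0.5168, -0.0462, 0.174]
eef_rot: [3.13, -0.265, 0.003]
wrist_force: [-10.9, 3.4, 18.2]
opening: -0.0
finger_force: 9.6
time_s: 12.7
tcp_pos: [0.5168, -0.0462, 0.174]
eef_rot: [3.13, -0.265, 0.003]
wrist_force: [-10.4, 3.4, 19.3]
opening: -0.0002
finger_force: 9.6
time_s: 13.0
tcp_pos: [0.5168, -0.0462, 0.174]
eef_rot: [3.13, -0.265, 0.003]
wrist_force: [-11.6, 3.9, 19.0]
opening: -0.0002
finger_force: 9.6
```

```bash
python3 -m crank '[{"dx":0,"dy":0,"dz":-20,"rx":0,"ry":0,"rz":0,"jaw":0},{"dx":0,"dy":0,"dz":-65,"rx":0,"ry":0,"rz":0,"jaw":0},{"dx":0,"dy":0,"dz":-110,"rx":0,"ry":0,"rz":0,"jaw":0},{"dx":-10,"dy":-35,"dz":-125,"rx":0,"ry":0,"rz":0,"jaw":85},{"dx":-20,"dy":-80,"dz":-125,"rx":0,"ry":0,"rz":0,"jaw":85}]';  python3 -m crank '[{"dx":-12,"dy":-45,"dz":0,"rx":0,"ry":0,"rz":0,"jaw":85},{"dx":-24,"dy":-90,"dz":0,"rx":0,"ry":0,"rz":0,"jaw":85},{"dx":-37,"dy":-135,"dz":0,"rx":0,"ry":0,"rz":0,"jaw":85},{"dx":-49,"dy":-180,"dz":0,"rx":0,"ry":0,"rz":0,"jaw":85},{"dx":-61,"dy":-225,"dz":0,"rx":0,"ry":0,"rz":0,"jaw":85}]';  python3 -m crank '[{"dx":-15,"dy":-51,"dz":0,"rx":0,"ry":0,"rz":0,"jaw":85},{"dx":-15,"dy":-51,"dz":0,"rx":0,"ry":0,"rz":0,"jaw":85},{"dx":-15,"dy":-51,"dz":0,"rx":0,"ry":0,"rz":0,"jaw":85},{"dx":-15,"dy":-51,"dz":0,"rx":0,"ry":0,"rz":0,"jaw":85}]'
python3 red.py pics/w4.png .088
python3 - <<'E'
from h import *
im=imaging.read_camera('side');cv2.imwrite('pics/s3.png',cv2.resize(im[60:360,160:460,::-1],None,fx=2,fy=2))
E
```

```text
time_s: 13.5
tcp_pos: [0.5112, 0.0359, 0.299]
eef_rot: [-3.128, 0.271, -0.009]
wrist_force: [1.0, 0.1, -0.1]
opening: 0.0286
finger_force: 0.0
time_s: 14.0
tcp_pos: [0.4878, 0.2701, 0.2952]
eef_rot: [-3.13, 0.265, -0.0]
wrist_force: [0.8, -0.5, 0.6]
opening: 0.0856
finger_force: 0.0
time_s: 14.4
tcp_pos: [0.4823, 0.3204, 0.2951]
eef_rot: [3.13, -0.266, 0.0]
wrist_force: [0.2, 0.1, 1.0]
opening: 0.0851
finger_force: 0.0
[0.48233651 0.32035803 0.29513854] [ 3.12987461e+00 -2.66460142e-01  1.16166337e-04] [0.18602725 0.0690191  0.9896173 ] [ 9.32651234e-01 -1.61410154e-02  1.20407221e-02  2.71138380e-04
 -1.59927618e+00  4.68293463e-01]
[418   0  47   8 223] [440.04035874   2.34529148] [0.62079022 0.16984413 0.088     ]
dia 0.038830707349730584
[ 254  167   58   57 2381] [282.62284754 194.93280134] [0.4836901  0.32167428 0.088     ]
dia 0.053930616525171275
[ 288  340   72   33 1043] [326.76030681 352.53978907] [0.29394686 0.30399571 0.088     ]
dia 0.08130599063287886
```

View pics/s3.png

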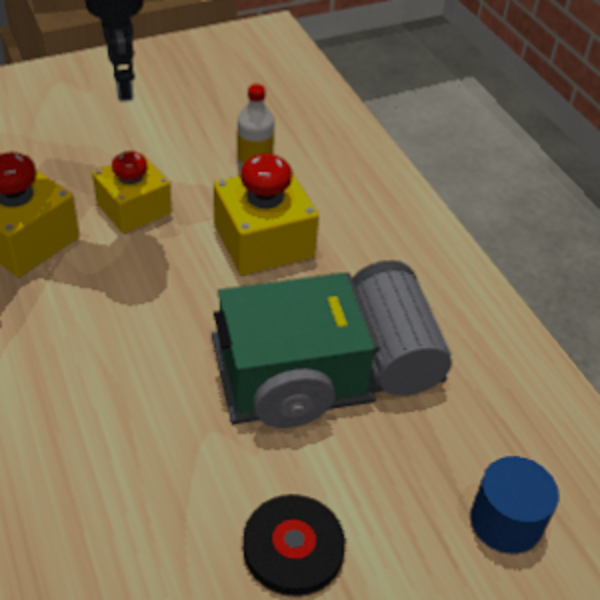

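The crop shows the green cover flat on the case (300,320), the mushroom still low, and disc, tin and bottle in place. Going down to grasp the mushroom.

```bash
python3 -m crank '[{"dx":1,"dy":-1.5,"dz":40,"rx":0,"ry":0,"rz":0,"jaw":85},{"dx":1,"dy":-1.5,"dz":80,"rx":0,"ry":0,"rz":0,"jaw":85},{"dx":1,"dy":-1.5,"dz":115,"rx":0,"ry":0,"rz":0,"jaw":85},{"dx":1,"dy":-1.5,"dz":140,"rx":0,"ry":0,"rz":0,"jaw":85},{"dx":1,"dy":-1.5,"dz":150,"rx":0,"ry":0,"rz":0,"jaw":85}]' 40;  python3 -m crank '[{"dx":0,"dy":0,"dz":0,"rx":0,"ry":0,"rz":0,"jaw":60},{"dx":0,"dy":0,"dz":0,"rx":0,"ry":0,"rz":0,"jaw":48},{"dx":0,"dy":0,"dz":0,"rx":0,"ry":0,"rz":0,"jaw":48},{"dx":0,"dy":0,"dz":0,"rx":0,"ry":0,"rz":0,"jaw":48}]' 40
```

```text
time_s: 15.0
tcp_pos: [0.4829, 0.3203, 0.1424]
eef_rot: [3.127, -0.269, -0.004]
wrist_force: [-1.1, -0.1, -0.6]
opening: 0.0849
finger_force: 0.0
time_s: 15.4
tcp_pos: [0.484, 0.3212, 0.1476]
eef_rot: [3.129, -0.267, 0.003]
wrist_force: [-1.3, -6.9, 3.8]
opening: 0.0514
finger_force: 41.0
```

```bash
python3 -m crank '[{"dx":0,"dy":0,"dz":0,"rx":0,"ry":0,"rz":8,"jaw":48},{"dx":0,"dy":0,"dz":0,"rx":0,"ry":0,"rz":16,"jaw":48},{"dx":0,"dy":0,"dz":0,"rx":0,"ry":0,"rz":24,"jaw":48},{"dx":0,"dy":0,"dz":0,"rx":0,"ry":0,"rz":32,"jaw":48},{"dx":0,"dy":0,"dz":0,"rx":0,"ry":0,"rz":40,"jaw":48}]';python3 -c "
from h import *
s=monitor.read_state();print(s['wrist_torque'])"
```

```text
time_s: 15.9
tcp_pos: [0.4834, 0.3199, 0.1475]
eef_rot: [2.842, -1.328, 0.002]
wrist_force: [-6.7, -10.7, 7.3]
opening: 0.0522
finger_force: 41.4
[-3.83975688  2.20636595  0.15912382]
```

```bash
python3 -m crank '[{"dx":0,"dy":0,"dz":-3,"rx":0,"ry":0,"rz":3,"jaw":48},{"dx":0,"dy":0,"dz":-6,"rx":0,"ry":0,"rz":3,"jaw":48},{"dx":0,"dy":0,"dz":-9,"rx":0,"ry":0,"rz":3,"jaw":48},{"dx":0,"dy":0,"dz":-12,"rx":0,"ry":0,"rz":3,"jaw":48},{"dx":0,"dy":0,"dz":-12,"rx":0,"ry":0,"rz":3,"jaw":48}]'
```

```text
time_s: 16.4
tcp_pos: [0.4833, 0.3198, 0.1581]
eef_rot: [2.81, -1.394, 0.001]
wrist_force: [-3.4, -10.2, 0.8]
opening: 0.0515
finger_force: 45.6
```

Not slipping strongly: force is small and the tool is 10.5 mm higher. Open, lift away and check.

```bash
python3 -m crank '[{"dx":0,"dy":0,"dz":0,"rx":0,"ry":0,"rz":0,"jaw":85},{"dx":0,"dy":0,"dz":0,"rx":0,"ry":0,"rz":0,"jaw":85},{"dx":0,"dy":0,"dz":0,"rx":0,"ry":0,"rz":0,"jaw":85},{"dx":0,"dy":0,"dz":0,"rx":0,"ry":0,"rz":0,"jaw":85}]';python3 -m crank '[{"dx":0,"dy":0,"dz":-30,"rx":0,"ry":0,"rz":0,"jaw":85},{"dx":0,"dy":0,"dz":-65,"rx":0,"ry":0,"rz":0,"jaw":85},{"dx":0,"dy":0,"dz":-105,"rx":0,"ry":0,"rz":0,"jaw":85},{"dx":0,"dy":0,"dz":-140,"rx":0,"ry":0,"rz":0,"jaw":85},{"dx":0,"dy":0,"dz":-140,"rx":0,"ry":0,"rz":0,"jaw":85}]'
python3 red.py pics/w5.png .098
python3 - <<'E'
from h import *
for n in('scene','side'):
    im=imaging.read_camera(n);cv2.imwrite(f'pics/{n}4.png',im[...,::-1]);h=cv2.cvtColor(im,cv2.COLOR_RGB2HSV);m=(((h[...,0]<8)|(h[...,0]>172))&(h[...,1]>130)&(h[...,2]>60)).astype(np.uint8)
    k,l,s,c=cv2.connectedComponentsWithStats(m);e=proj(n,[[.4836,.3215,.097]])[0]
    j=1+np.argmin(np.linalg.norm(c[1:]-e,axis=1)+1000*(s[1:,4]<60));print(n,s[j],c[j])
E
```

```text
time_s: 16.8
tcp_pos: [0.4836, 0.3227, 0.158]
eef_rot: [-2.814, 1.394, -0.001]
wrist_force: [0.7, 0.4, 0.6]
opening: 0.0849
finger_force: 0.0
time_s: 17.3
tcp_pos: [0.4846, 0.3229, 0.3042]
eef_rot: [-2.806, 1.39, -0.007]
wrist_force: [0.2, 0.7, -0.3]
opening: 0.085
finger_force: 0.0
[0.48463078 0.32290977 0.30421911] [-2.80648415  1.39031236 -0.00682656] [ 0.15455905  0.71118954 -0.30173842] [ 0.9332236  -0.01426632  0.02951811  0.0025956  -1.60435992 -0.28223722]
[   2   55   49   40 1541] [25.89292667 74.86502271] [0.73189425 0.3742672  0.098     ]
dia 0.04675087809730733
[ 262  167   57   56 2375] [289.73557895 194.51494737] [0.48325609 0.32070829 0.098     ]
dia 0.05278718336921614
[ 415  268   71   59 2543] [453.00668502 294.23004326] [0.28118734 0.30223943 0.098     ]
dia 0.07678100974603913
scene [380 201  17  14 176] [387.63068182 207.65340909]
side [216 133  17  14 176] [224.15909091 140.05681818]
```

View pics/scene4.png

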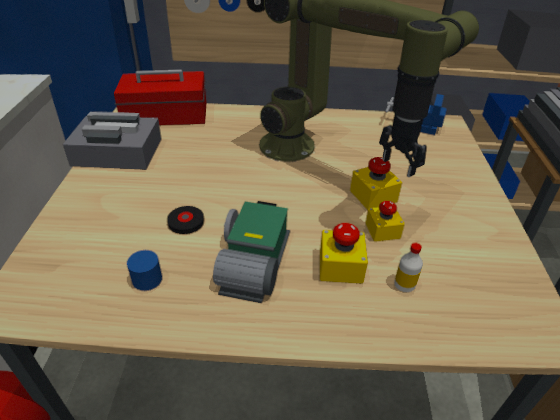

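The mushroom is back at its original "up" pixels in both views ((387.6,207.7) and (224.2,140.1)). The cover is shut (258,228), the bystanders have not moved, and the gripper is clear.

```bash
python3 -c "
from plant import robot;print(robot.hand_in())"
```

```text
the job is handed in; nothing more can be done
None
```

The job is handed in: I latched the stop, pressed the cover shut and held it at about 19 N for over a second, then twisted the mushroom so it popped back up; the last pictures show the bystanders where they were.

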